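Set the labelling jig to its line and load a pot

TASK

Set up the labelling jig for the small pot: with a fingertip pressing down gently on the flat stop plate (firmly enough that it follows, never harder than 15 N), draw the plate out from under its hood until its front edge meets the scribed line on the steel strip, without running past the line. Then stand the small pot upright on the jig's bed, in the middle and just touching the plate's front edge, without shifting the plate off the line. Leave everything else on the table where it is.

Things in the scene. Friction and masses are not known exactly. Their poses are not given: they have to be found in the camera images.
- jig: Labelling jig, fixed. White bed 150 (its x) by 360 mm (its y), 20 mm high; origin: centre of its underside. A grey hood, top 50 mm over the table, covers y = -180 to -65 mm; the rest is open, between two rails (x = 60 to 75 mm either side, 6 mm above the bed). The stop plate slides out of the hood along +y.
- stop: Stop plate of the jig: flat dark steel block, 116 mm wide (x), 160 long (y), sunk into the bed, its rear always under the hood: it is drawn out by pressing on its flat top and dragging by friction. 55 to 75 mm shows at the start. Origin: middle of its front edge at the level of the bed's top (20 mm over the table); axes as the jig's, +y is the way out, the plate lies on the -y side.
- mark: Bright steel strip, 118 by 30 mm, flush in the open bed across the plate's path, with one dark scribed line along its middle (parallel to the jig's x). Origin: middle of the line, at the bed's top; axes as the jig's. When right, the plate's front edge lies over the line.
- pot: The small pot: upright cylinder, caramel brown, 56 mm diameter and 43 mm high, with an off-white lid 62 mm in diameter and 12 mm thick on top (55 mm in all); 0.10 to 0.2 kg; the only thing of that size and shape. Origin at the centre of its underside.
- jar: Bystander: amber glass jar with a steel cap, 66 mm diameter, 85 mm high; origin under its centre.
- roll: Bystander: paper roll standing on end, a ring 72 mm outside, 38 mm inside, 45 mm high; origin under its centre.
- tub_a: Bystander: large caramel tub with lid, 110 mm across, 75 mm high; origin under its centre.
- tub_b: Bystander: another large caramel tub, same size.
- lids: Bystander: stack of four off-white lids, 104 mm across, 27 mm high; origin under its centre.
- brush: Bystander: hand brush lying at the left side of the table.
- stop_press (a point): Place to press the plate: 26 mm behind its front edge, mid-width, at bed level. The plate's top above it is NOT measured: 9 to 21 mm over the bed, new every time, so find it by touch. It rests on foam: yields straight down 1 mm for every 3 N, 8 mm or more. Slide friction about 6 N holds it where it is left. Under about 8 N of pressing a finger may slip; over 15 N is too hard.
Mind the look-alikes: they are no part of the job. Leave any black or blue look-alike of the pot alone.

How it is judged (in metres and radians):
On the way:
1. the plate's front edge is on the scribed line (within 3 mm) (y of stop in the frame of mark between -0.003 and 0.003 m), for 0.3 s.
At the end, for the whole second after the job is handed in: The plate's front edge lies within 3 mm of the scribed line, and the pot stands upright and still on the bed, its wall against the plate's front edge (gap at most 3 mm) and within 25 mm of the jig's middle line (all of step 1 and y of pot in the frame of stop between 0.025 and 0.031 m and x of pot in the frame of jig between -0.025 and 0.025 m and z of pot in the frame of jig between 0.017 and 0.023 m and angle between pot's own z axis and vertical below 0.06 rad and linear speed of pot below 0.01 m/s); the robot touches nothing.
It fails at once if the stop plate is pressed or pushed with more than 15 N (contact force between anything else and stop above 15 N).
It fails at once if the plate runs past the line by more than 5 mm (y of stop in the frame of mark above 0.005 m).
It fails at once if a bystander is moved by more than 20 mm (distance of any of jar, roll, tub_a, tub_b, lids, brush from where it was at the start of the episode above 0.02 m).
It also fails if it takes over 72 s, if anything falls off the work surface, if the arm or the gripper's body presses on something with over 40 N, if the wrist force passes 120 N, or if a joint passes its speed limit or range.

ROBOT

A 6-joint arm with a two-finger parallel gripper is mounted at the origin on the work surface. World frame = base frame: x ahead of the robot, y to its left, z up, the work surface at z = 0. Lengths are in mm, angles in rad, forces in N, time in s.
With the tool pointing down it reaches from about 350 to 975 mm from the base axis. Payload 7.1 kg.
Tool frame: the origin (TCP) lies at the very end of the fingers, on their centre line; the grasp point (between the pads) lies 19 mm behind it; y points along the fingers, x is the direction in which the jaws open and shut, and the axes are right-handed (so a half turn about y gives the same grasp; the last joint's range is limited). The gripper opens to 88 mm and grips with 3 to 60 N. Pads are 20 mm wide; open, the fingers measure 115 mm over their backs; the gripper's body (75 mm by 178 mm) begins 61 mm behind the grasp point.
Start: joints at [-1.351, 0.423, 1.63, -0, 1.089, -0.019], TCP at [147.855, -607.243, 222.675] pointing down, gripper open.
Joint ranges: [-3, 3], [-0.9, 2.11], [0.09, 2.58], [-1.31, 4.45], [0.11, 2.69], [-2.54, 2.54]. Speed limits (rad/s): [2.39, 2.39, 3.01, 3.14, 3.14, 3.14].

INTERFACE

Orientations are given as a rotation vector (axis times angle).
In Python, from workcell import ctrl gives the robot as it stands. The module is installed in compiled form; this text tells all that it offers.
- The arm moves only by the tool jog_arm, never from a script. Its argument "steps" is a list of rows, each an object with "turn": the turn, a rotation vector about the world's x, y, z scaled (see below), a list of three; "dp": the shift along the world's x, y, z scaled (see below), a list of three; "claw": the opening, from 0 (shut) to 1 (fully open). In form: [{"turn": [wx, wy, wz], "dp": [x, y, z], "claw": claw}, ...]. A call has 1 to 12 rows; each row is the pose to reach, as a shift and turn from the pose measured when the call began, turning the shorter way round; what a row does not reach only later rows make up. The controller multiplies each number of a shift by 80 mm and each number of a turn by pi rad. A row lasts 1/12 s, in which the tool goes at most 41.7 mm and 7.16 degrees, less where a joint would pass 70% of its speed; a pose out of reach is approached as far as the arm can. A call with a number of a shift or a turn outside -1 to 1 is refused whole. A call with a gripper value outside its range is refused whole. The fingers move at their own pace and stop on an object; the grip force is fixed at half the most. Time passes only in rows, so rows that repeat a pose let the fingers close. It gives the time, the measured TCP pose, the force and the opening at its end, in the units of the state.
- ctrl.get_obs(): the state, without advancing time (a new reading comes with each control period).
- ctrl.get_image(name): name is "side" or "top"; returns a dict with "img" (384x512x3 uint8, red, green, blue), "range_z" (384x512 float32, mm along the optical axis (not along the pixel's ray), 0 where there is no reading), "fovy" (degrees; the focal length in pixels is half the picture's height over the tangent of half this angle, whatever the lens; pixels are square), "cx", "cy" (the principal point, pixels), "dist_coeffs" ([k1, k2, p1, p2, k3] as OpenCV has them; the pictures are not rectified), "camera_from_world" (4x4, takes a point from world to camera coordinates). Camera axes: x right, y down, z forward; pixel columns grow to the right and rows downward; lengths in mm; the calibration is good to about 2 mm. A picture is of the moment at which its call begins.
- ctrl.close_job(): hands the job in, once; it reports no verdict.
The state is a dict: "t": time; "qpos": joint angles; "qvel": joint speeds; "joint_torque": joint torques, N m; "ee_pos": TCP position; "orientation": TCP orientation; "ft_force": force on the tool from outside, world axes, zero at the start; "moment": the same for the moment, N m; "width": finger opening in mm.
Only numpy, scipy, OpenCV 4.12 (cv2) and the standard library are available. Lean on these libraries where they do the work, as an engineer would, in place of code of your own. Each camera call takes 0.05 s, during which the arm holds its last target.

## Working session

There is one attempt and no reset: what is moved stays moved. The work goes in short steps, Python scripts to look and compute and a tool call to move; the robot and the scene stay as the last step left them, time stands still between calls to the robot, and variables do not carry over. Pictures are saved under pics/ and viewed, and the job is handed in when it is done.

Besides the shell and the picture viewer there is one more tool, called after "Call:" by a JSON object that holds its "fn" and its "kwargs", one argument or row to a line. jog_arm: Moves the arm, as the interface text tells. Its arguments: {"type":"object","properties":{"steps":{"type":"array","items":{"type":"object","properties":{"turn":{"type":"array","items":{"type":"number"}},"dp":{"type":"array","items":{"type":"number"}},"claw":{"type":"number"}}}}},"required":["steps"]}

```bash
mkdir -p pics; ls; python3 - <<'E'
from workcell import ctrl
import cv2,numpy as np
o=ctrl.get_obs(); print({k:np.round(v,3) for k,v in o.items()})
for n in("top","side"):
    d=ctrl.get_image(n); cv2.imwrite(f"pics/{n}0.png",d["img"][...,::-1]); print(n,d["fovy"],d["cx"],d["cy"],d["dist_coeffs"],np.round(d["camera_from_world"],3).tolist())
    np.savez(f"{n}0.npz",**d)
E
```

```text
pics
{'t': np.float64(0.0), 'qpos': array([-1.351,  0.424,  1.631, -0.   ,  1.089, -0.019]), 'qvel': array([ 0.001, -0.   ,  0.   , -0.001,  0.001, -0.002]), 'joint_torque': array([-1.0000e-03, -5.4461e+01, -2.7367e+01,  6.5000e-02,  2.3000e-02,
       -0.0000e+00]), 'ee_pos': array([ 147.728, -606.714,  221.913]), 'orientation': array([-1.312,  1.032, -1.03 ]), 'ft_force': array([-0.35 , -0.465,  0.454]), 'moment': array([ 0.012, -0.02 , -0.033]), 'width': np.float64(88.154)}
top 42.643821597691115 253.52184643073792 190.85594548000324 [-0.09499803  0.          0.          0.          0.        ] [[0.028, -1.0, -0.003, 14.415], [-0.996, -0.028, -0.081, 501.59], [0.081, 0.005, -0.997, 1672.454], [0.0, 0.0, 0.0, 1.0]]
side 42.575378956159135 263.2128120200631 189.13939457244595 [0.03465647 0.         0.         0.         0.        ] [[-0.979, -0.204, -0.015, 517.722], [-0.105, 0.561, -0.821, 70.305], [0.176, -0.802, -0.57, 1788.379], [0.0, 0.0, 0.0, 1.0]]
```

View pics/top0.png

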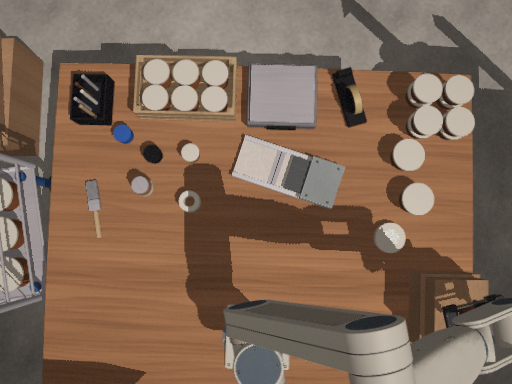

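View pics/side0.png

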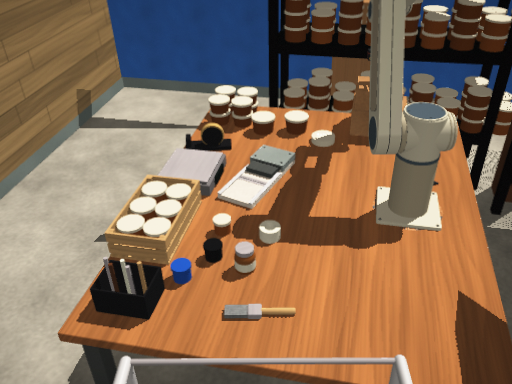

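The top view shows the jig at about (288,172) with its hood to the right (image right is -y). The small pot's off-white lid is at (190,152), the black look-alike at (152,154), the blue one at (122,133), the jar at (141,185) and the roll at (189,201). Next I'll zoom in on the jig.

```bash
cat > h.py <<'E'
import numpy as np,cv2
def load(n): return dict(np.load(n))
def K(d):
    f=192/np.tan(np.radians(float(d["fovy"]))/2)
    return np.array([[f,0,d["cx"]],[0,f,d["cy"]],[0,0,1.]])
def ray(d,uv,z):
    uv=np.asarray(uv,float).reshape(-1,1,2)
    n=cv2.undistortPoints(uv,K(d),d["dist_coeffs"]).reshape(-1,2)
    M=d["camera_from_world"];R=M[:3,:3];t=M[:3,3]
    v=np.c_[n,np.ones(len(n))]@R; c=-R.T@t
    return c+v*((z-c[2])/v[:,2])[:,None]
def proj(d,P):
    M=d["camera_from_world"]
    return cv2.projectPoints(np.asarray(P,float).reshape(-1,1,3),cv2.Rodrigues(M[:3,:3])[0],M[:3,3],K(d),d["dist_coeffs"])[0].reshape(-1,2)
def depthpts(d,uv):
    uv=np.asarray(uv,float).reshape(-1,2)
    n=cv2.undistortPoints(uv.reshape(-1,1,2),K(d),d["dist_coeffs"]).reshape(-1,2)
    z=np.array([d["range_z"][int(round(v)),int(round(u))] for u,v in uv])
    M=d["camera_from_world"]
    return (np.c_[n,np.ones(len(n))]*z[:,None]-M[:3,3])@M[:3,:3]
def crop(d,x0,y0,x1,y1,s,name):
    cv2.imwrite(name,cv2.resize(d["img"][y0:y1,x0:x1,::-1],None,fx=s,fy=s,interpolation=cv2.INTER_CUBIC))
E
python3 - <<'E'
from h import *
t=load("top0.npz");s=load("side0.npz")
crop(t,225,125,355,215,6,"pics/tj.png")
crop(s,205,135,315,215,7,"pics/sj.png")
E
```

```text
(no output)
```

View pics/tj.png

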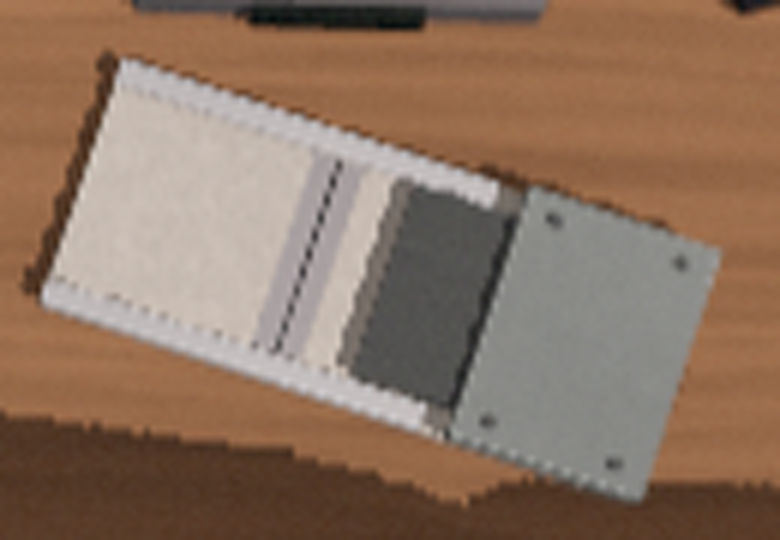

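View pics/sj.png

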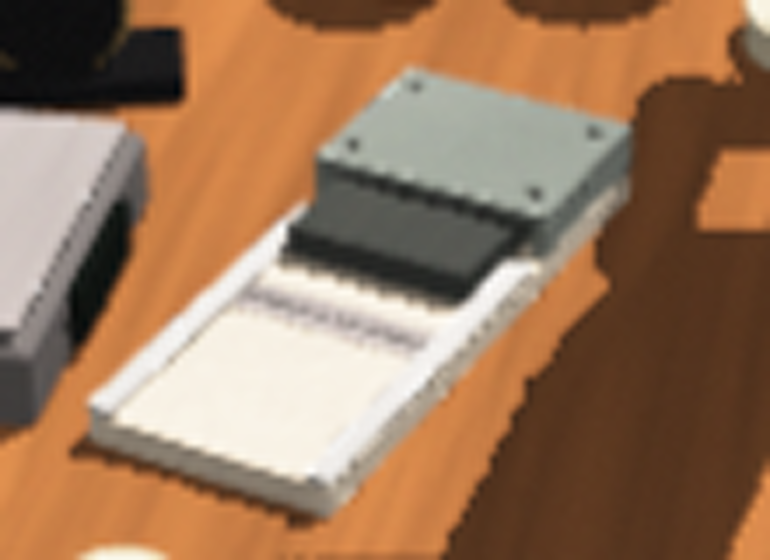

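```bash
python3 - <<'E'
from h import *
t=load("top0.npz");s=load("side0.npz")
M=t["camera_from_world"];print("cam",-M[:3,:3].T@M[:3,3])
c=lambda *p:[(225+(x+.5)/6-.5,125+(y+.5)/6-.5) for x,y in p]
ends=ray(t,c((120,58),(42,303)),26);print("end",ends.round(1))
hood=ray(t,c((530,187),(720,248),(640,500),(450,435)),50);print("hood",hood.round(1),np.linalg.norm(hood-np.roll(hood,-1,0),axis=1).round(1))
line=ray(t,c((340,162),(277,350)),20);print("line",line.round(1))
for z in(20,30,35,40): print(z,ray(t,c((402,180),(352,375)),z).round(1).tolist())
print("dep plate",depthpts(t,c((450,240),(430,300),(420,340),(200,200),(600,350))).round(1))
sc=lambda *p:[(205+(x+.5)/7-.5,135+(y+.5)/7-.5) for x,y in p]
print("side dep",depthpts(s,sc((400,210),(450,230),(250,400),(470,140))).round(1))
print("side end",ray(s,sc((92,405),(320,482)),26).round(1))
print("side line",ray(s,sc((250,290),(418,340)),20).round(1))
print("side plate front bottom",ray(s,sc((290,262),(455,303)),20).round(1))
# circles
for nm,d in(("t",t),("s",s)):
    hsv=cv2.cvtColor(d["img"],cv2.COLOR_RGB2HSV)
    m=((hsv[...,1]<60)&(hsv[...,2]>170)).astype(np.uint8)
    n,l,st,ce=cv2.connectedComponentsWithStats(m)
    for i in range(1,n):
        if 60<st[i,4]<900: print(nm,st[i],ce[i].round(1), ray(d,ce[i],55).round(1))
E
```

```text
cam [ 364.18211715   20.12442139 1707.59162716]
end [[696.5  65.2  26. ]
 [552.8 105.6  26. ]]
hood [[ 624.2 -170.3   50. ]
 [ 592.5 -279.1   50. ]
 [ 448.2 -235.7   50. ]
 [ 481.9 -127.7   50. ]] [113.3 150.7 113.1 148.6]
line [[640.3 -63.6  20. ]
 [530.1 -29.9  20. ]]
20 [[630.8, -99.6, 20.0], [516.9, -73.4, 20.0]]
30 [[629.2, -98.9, 30.0], [516.0, -72.8, 30.0]]
35 [[628.4, -98.6, 35.0], [515.6, -72.5, 35.0]]
40 [[627.7, -98.2, 40.0], [515.1, -72.3, 40.0]]
dep plate [[ 594.  -126.4   39.5]
 [ 559.5 -115.8   37.5]
 [ 535.7 -110.1   44.2]
 [ 615.4   16.7   23. ]
 [ 532.3 -211.4   51.2]]
side dep [[ 563.2 -138.    39.5]
 [ 531.9 -126.9   36.4]
 [ 610.8   30.6   16.8]
 [ 531.7 -186.3   61.1]]
side end [[689.2  63.2  26. ]
 [553.8 108.3  26. ]]
side line [[635.6 -69.9  20. ]
 [532.3 -38.   20. ]]
side plate front bottom [[ 620.2 -102.4   20. ]
 [ 519.4  -78.    20. ]]
t [144  59  25  25 496] [156.   71.2] [[905.5 378.9  55. ]]
t [142  85  26  25 510] [154.7  97. ] [[813.4 378.8  55. ]]
t [394 139  31  32 782] [408.9 154.4] [[ 638.4 -499.5   55. ]]
t [181 144  18  17 246] [189.8 152. ] [
[... 1729 characters left out ...]
] [271.  154.3] [[ 537.  -197.6   55. ]]
s [467 146  10  26  83] [471.5 155.8] [[-251.4 -328.4   55. ]]
s [142 181  49  17 568] [166.  189.1] [[869.1 117.3  55. ]]
s [377 187  13  18 183] [382.3 194.5] [[91.2  6.2 55. ]]
s [408 193  34  35 530] [429.4 214.8] [[-64.4  97.3  55. ]]
s [130 196  52  20 664] [155.3 205.8] [[868.7 221.4  55. ]]
s [117 214  54  21 756] [143.5 224.1] [[868.5 325.5  55. ]]
s [213 214  18  11 162] [221.4 219. ] [[620.1 250.4  55. ]]
s [259 226  22   8 107] [269.2 229.7] [[450.4 276.1  55. ]]
s [235 242  19  12 178] [244.1 247.4] [[510.9 376.1  55. ]]
s [248 304  14  11 147] [254.3 308.9] [[424.7 613.7  55. ]]
s [396 355  17  29 246] [403.9 369.3] [[ 34.8 725.8  55. ]]
```

```bash
cat >> h.py <<'E'
YD=np.array([.2890,.9573,0]);XD=np.array([.9573,-.2890,0]);J0=np.array([572.5,-86.,0])
def prof(d,z,ys,xs=np.arange(-40,41,2)):
    P=J0+xs[None,:,None]*XD+ys[:,None,None]*YD+np.array([0,0,z])
    uv=proj(d,P).astype(np.float32).reshape(len(ys),len(xs),2)
    g=d["img"].astype(np.float32)
    return cv2.remap(g,uv[...,0],uv[...,1],cv2.INTER_LINEAR).mean(1)
E
python3 - <<'E'
from h import *
ys=np.arange(-30,70,2.)
t=load("top0.npz");s=load("side0.npz")
a=prof(t,20,ys).mean(1);b=prof(s,20,ys).mean(1);c=prof(t,36,ys).mean(1)
for y,p,q,r in zip(ys,a,b,c): print(y,round(p),round(q),round(r))
R=cv2.Rodrigues(np.array([-1.312,1.032,-1.03]))[0];print(R.round(3))
# target: x tool = +-XD, y=-Z
for sgn in(1,-1):
    x=sgn*XD;y=np.array([0,0,-1.]);T=np.c_[x,y,np.cross(x,y)]
    print(cv2.Rodrigues(T@R.T)[0].ravel()/np.pi)
E
```

```text
-30.0 82 45 82
-28.0 82 41 82
-26.0 81 39 82
-24.0 81 39 81
-22.0 82 39 82
-20.0 82 39 82
-18.0 81 40 81
-16.0 82 42 81
-14.0 81 47 81
-12.0 81 56 81
-10.0 81 66 81
-8.0 82 79 81
-6.0 82 92 82
-4.0 84 107 83
-2.0 97 126 94
0.0 108 149 107
2.0 110 172 109
4.0 110 193 110
6.0 116 211 115
8.0 146 226 140
10.0 179 235 175
12.0 189 239 188
14.0 189 239 189
16.0 189 238 189
18.0 189 235 189
20.0 189 231 189
22.0 189 225 189
24.0 186 218 187
26.0 178 210 179
28.0 168 201 168
30.0 164 192 164
32.0 163 185 163
34.0 163 178 163
36.0 164 172 163
38.0 157 169 157
40.0 127 173 127
42.0 109 183 110
44.0 139 193 140
46.0 161 202 161
48.0 164 207 164
50.0 164 212 164
52.0 163 218 163
54.0 165 223 165
56.0 172 229 172
58.0 181 234 182
60.0 187 237 187
62.0 188 239 188
64.0 187 239 187
66.0 187 239 187
68.0 187 239 187
[[ 0.237 -0.     0.972]
 [-0.972  0.001  0.237]
 [-0.001 -1.    -0.   ]]
[-0.00035558 -0.0003509   0.33050909]
[-4.06183882e-04  4.11599002e-04 -6.69490696e-01]
```

Call:
{"fn": "jog_arm", "kwargs": {
  "steps": [
    {"turn":[0,0,0.33],"dp":[0.75,0.88,0],"claw":0},
    {"turn":[0,0,0.33],"dp":[0.75,0.88,0],"claw":0},
    {"turn":[0,0,0.33],"dp":[0.75,0.88,0],"claw":0},
    {"turn":[0,0,0.33],"dp":[0.75,0.88,0],"claw":0},
    {"turn":[0,0,0.33],"dp":[0.75,0.88,0],"claw":0},
    {"turn":[0,0,0.33],"dp":[0.75,0.88,0],"claw":0},
    {"turn":[0,0,0.33],"dp":[0.75,0.88,0],"claw":0},
    {"turn":[0,0,0.33],"dp":[0.75,0.88,0],"claw":0},
    {"turn":[0,0,0.33],"dp":[0.75,0.88,0],"claw":0},
    {"turn":[0,0,0.33],"dp":[0.75,0.88,0],"claw":0}
  ]
}}

```text
t: 0.93
ee_pos: [207.7, -536.1, 221.6]
orientation: [-1.558, 0.232, -0.229]
ft_force: [-0.8, 0.8, -0.1]
width: 24.6
```

Call:
{"fn": "jog_arm", "kwargs": {
  "steps": [
    {"turn":[0,0,0],"dp":[0.4,0.5,0],"claw":0},
    {"turn":[0,0,0],"dp":[0.75,0.9,0],"claw":0},
    {"turn":[0,0,0],"dp":[0.75,0.9,0],"claw":0}
  ]
}}

```text
t: 1.18
ee_pos: [269.2, -460.4, 221.0]
orientation: [-1.555, 0.233, -0.229]
ft_force: [1.2, -0.3, 0.7]
width: 4.8
```

Call:
{"fn": "jog_arm", "kwargs": {
  "steps": [
    {"turn":[0,0,0],"dp":[0.4,0.5,0],"claw":0},
    {"turn":[0,0,0],"dp":[0.8,1,0],"claw":0},
    {"turn":[0,0,0],"dp":[0.8,1,0],"claw":0}
  ]
}}

```text
t: 1.43
ee_pos: [334.4, -378.0, 220.9]
orientation: [-1.554, 0.234, -0.23]
ft_force: [-0.2, -0.6, 0.4]
width: 0.3
```

Call:
{"fn": "jog_arm", "kwargs": {
  "steps": [
    {"turn":[0,0,0],"dp":[0.4,0.5,0],"claw":0},
    {"turn":[0,0,0],"dp":[0.8,1,0],"claw":0},
    {"turn":[0,0,0],"dp":[0.8,1,0],"claw":0}
  ]
}}

```text
t: 1.68
ee_pos: [400.0, -295.5, 220.9]
orientation: [-1.553, 0.234, -0.23]
ft_force: [0.2, -0.2, 0.0]
width: 0.9
```

Call:
{"fn": "jog_arm", "kwargs": {
  "steps": [
    {"turn":[0,0,0],"dp":[0.4,0.5,0],"claw":0},
    {"turn":[0,0,0],"dp":[0.8,1,0],"claw":0},
    {"turn":[0,0,0],"dp":[0.8,1,0],"claw":0}
  ]
}}

```text
t: 1.93
ee_pos: [465.9, -213.0, 221.0]
orientation: [-1.553, 0.233, -0.231]
ft_force: [0.1, -0.4, -0.2]
width: 0.3
```

Call:
{"fn": "jog_arm", "kwargs": {
  "steps": [
    {"turn":[0,0,0],"dp":[0.4,0.4,0],"claw":0},
    {"turn":[0,0,0],"dp":[0.8,0.8,0],"claw":0},
    {"turn":[0,0,0],"dp":[0.95,0.95,0],"claw":0}
  ]
}}

```text
t: 2.18
ee_pos: [544.0, -134.8, 221.1]
orientation: [-1.552, 0.233, -0.232]
ft_force: [-0.4, -1.1, 0.1]
width: 0.9
```

Call:
{"fn": "jog_arm", "kwargs": {
  "steps": [
    {"turn":[0,0,0],"dp":[0.28,0.3,-0.4],"claw":0},
    {"turn":[0,0,0],"dp":[0.28,0.3,-0.8],"claw":0},
    {"turn":[0,0,0],"dp":[0.28,0.3,-1],"claw":0},
    {"turn":[0,0,0],"dp":[0.28,0.3,-1],"claw":0}
  ]
}}

```text
t: 2.52
ee_pos: [564.0, -109.7, 137.0]
orientation: [-1.552, 0.238, -0.226]
ft_force: [-0.7, -1.2, 0.4]
width: 0.3
```

Call:
{"fn": "jog_arm", "kwargs": {
  "steps": [
    {"turn":[0,0,0],"dp":[0,-0.04,-0.4],"claw":0},
    {"turn":[0,0,0],"dp":[0,-0.04,-0.8],"claw":0},
    {"turn":[0,0,0],"dp":[0,-0.04,-0.96],"claw":0},
    {"turn":[0,0,0],"dp":[0,-0.04,-0.96],"claw":0},
    {"turn":[0,0,0],"dp":[0,-0.04,-0.96],"claw":0}
  ]
}}

```text
t: 2.93
ee_pos: [564.4, -113.3, 61.0]
orientation: [-1.552, 0.239, -0.227]
ft_force: [0.4, 0.0, -0.5]
width: 0.8
```

```bash
cat > look.py <<'E'
import sys
from workcell import ctrl
from h import *
n=sys.argv[1]
print(ctrl.get_obs()["t"],np.round(ctrl.get_obs()["ee_pos"],2),np.round(ctrl.get_obs()["ft_force"],2))
t=ctrl.get_image("top");s=ctrl.get_image("side")
np.savez(f"top{n}.npz",**t);np.savez(f"side{n}.npz",**s)
a=cv2.resize(t["img"][115:225,225:355,::-1],None,fx=3,fy=3,interpolation=cv2.INTER_CUBIC)
b=cv2.resize(s["img"][115:225,200:330,::-1],None,fx=3,fy=3,interpolation=cv2.INTER_CUBIC)
cv2.imwrite(f"pics/look{n}.png",np.hstack([a,b]))
E
python3 look.py 1
```

```text
2.9333 [ 564.39 -113.29   60.97] [ 0.38  0.03 -0.52]
```

View pics/look1.png

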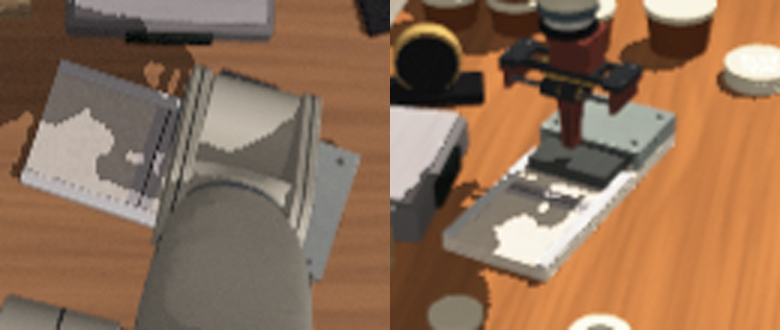

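The top view is blocked by the wrist. The side view (right half) shows the closed fingers above the middle of the plate, just in front of the hood, as intended. I'll descend to just above the highest plate top the brief allows.

Call:
{"fn": "jog_arm", "kwargs": {
  "steps": [
    {"turn":[0,0,0],"dp":[0,0,-0.1],"claw":0},
    {"turn":[0,0,0],"dp":[0,0,-0.19],"claw":0},
    {"turn":[0,0,0],"dp":[0,0,-0.19],"claw":0},
    {"turn":[0,0,0],"dp":[0,0,-0.19],"claw":0}
  ]
}}

```text
t: 3.37
ee_pos: [565.3, -113.3, 46.9]
orientation: [-1.552, 0.237, -0.228]
ft_force: [-0.3, 0.1, 0.3]
width: 0.3
```

Call:
{"fn": "jog_arm", "kwargs": {
  "steps": [
    {"turn":[0,0,0],"dp":[0,0,-0.01],"claw":0},
    {"turn":[0,0,0],"dp":[0,0,-0.02],"claw":0},
    {"turn":[0,0,0],"dp":[0,0,-0.025],"claw":0},
    {"turn":[0,0,0],"dp":[0,0,-0.025],"claw":0}
  ]
}}

```text
t: 3.7
ee_pos: [565.2, -113.3, 44.8]
orientation: [-1.552, 0.237, -0.228]
ft_force: [0.5, 0.2, -0.5]
width: 0.2
```

Call:
{"fn": "jog_arm", "kwargs": {
  "steps": [
    {"turn":[0,0,0],"dp":[0,0,-0.01],"claw":0},
    {"turn":[0,0,0],"dp":[0,0,-0.02],"claw":0},
    {"turn":[0,0,0],"dp":[0,0,-0.02],"claw":0}
  ]
}}

```text
t: 3.95
ee_pos: [565.2, -113.3, 43.1]
orientation: [-1.552, 0.237, -0.228]
ft_force: [-0.2, -0.2, 0.2]
width: 0.4
```

Call:
{"fn": "jog_arm", "kwargs": {
  "steps": [
    {"turn":[0,0,0],"dp":[0,0,-0.01],"claw":0},
    {"turn":[0,0,0],"dp":[0,0,-0.02],"claw":0},
    {"turn":[0,0,0],"dp":[0,0,-0.02],"claw":0}
  ]
}}

```text
t: 4.2
ee_pos: [565.0, -113.3, 41.3]
orientation: [-1.552, 0.237, -0.228]
ft_force: [-0.2, -0.3, -1.0]
width: 0.4
```

Call:
{"fn": "jog_arm", "kwargs": {
  "steps": [
    {"turn":[0,0,0],"dp":[0,0,-0.01],"claw":0},
    {"turn":[0,0,0],"dp":[0,0,-0.02],"claw":0},
    {"turn":[0,0,0],"dp":[0,0,-0.02],"claw":0}
  ]
}}

```text
t: 4.45
ee_pos: [565.1, -113.3, 39.8]
orientation: [-1.552, 0.237, -0.228]
ft_force: [-0.2, 0.6, 2.7]
width: 0.4
```

Call:
{"fn": "jog_arm", "kwargs": {
  "steps": [
    {"turn":[0,0,0],"dp":[0,0,-0.01],"claw":0},
    {"turn":[0,0,0],"dp":[0,0,-0.015],"claw":0},
    {"turn":[0,0,0],"dp":[0,0,-0.015],"claw":0}
  ]
}}

```text
t: 4.7
ee_pos: [565.1, -113.3, 38.8]
orientation: [-1.552, 0.237, -0.228]
ft_force: [-0.3, 0.0, 4.6]
width: 0.2
```

Call:
{"fn": "jog_arm", "kwargs": {
  "steps": [
    {"turn":[0,0,0],"dp":[0,0,-0.005],"claw":0},
    {"turn":[0,0,0],"dp":[0,0,-0.01],"claw":0},
    {"turn":[0,0,0],"dp":[0,0,-0.01],"claw":0}
  ]
}}

```text
t: 4.95
ee_pos: [565.1, -113.3, 38.4]
orientation: [-1.552, 0.237, -0.228]
ft_force: [-2.0, 1.3, 6.7]
width: 0.6
```

Call:
{"fn": "jog_arm", "kwargs": {
  "steps": [
    {"turn":[0,0,0],"dp":[0,0,-0.01],"claw":0},
    {"turn":[0,0,0],"dp":[0,0,-0.018],"claw":0},
    {"turn":[0,0,0],"dp":[0,0,-0.018],"claw":0},
    {"turn":[0,0,0],"dp":[0,0,-0.018],"claw":0}
  ]
}}

```text
t: 5.28
ee_pos: [565.2, -113.3, 37.5]
orientation: [-1.552, 0.237, -0.228]
ft_force: [-2.5, 0.5, 8.8]
width: 0.3
```

Call:
{"fn": "jog_arm", "kwargs": {
  "steps": [
    {"turn":[0,0,0],"dp":[0,0,-0.005],"claw":0},
    {"turn":[0,0,0],"dp":[0,0,-0.005],"claw":0}
  ]
}}

```text
t: 5.45
ee_pos: [565.2, -113.3, 37.7]
orientation: [-1.552, 0.237, -0.228]
ft_force: [-3.1, 0.6, 9.0]
width: 0.6
```

Call:
{"fn": "jog_arm", "kwargs": {
  "steps": [
    {"turn":[0,0,0],"dp":[0,0,-0.016],"claw":0},
    {"turn":[0,0,0],"dp":[0.009,0.03,-0.016],"claw":0},
    {"turn":[0,0,0],"dp":[0.018,0.06,-0.016],"claw":0},
    {"turn":[0,0,0],"dp":[0.027,0.09,-0.016],"claw":0},
    {"turn":[0,0,0],"dp":[0.036,0.12,-0.016],"claw":0}
  ]
}}

```text
t: 5.87
ee_pos: [567.8, -104.6, 37.2]
orientation: [-1.554, 0.237, -0.228]
ft_force: [-4.9, -5.7, 9.5]
width: 0.4
```

```bash
python3 look.py 2; python3 - <<'E'
from h import *
a=load("side1.npz");b=load("side2.npz")
ys=np.arange(-30,70,2.)
xs=np.arange(20,50,2.)
p=prof(a,20,ys,xs).mean(1);q=prof(b,20,ys,xs).mean(1)
for y,u,v in zip(ys,p,q):print(y,round(u),round(v))
E
```

```text
5.8667 [ 567.81 -104.57   37.17] [-4.95 -5.67  9.55]
-30.0 40 53
-28.0 39 49
-26.0 40 45
-24.0 40 42
-22.0 40 40
-20.0 40 39
-18.0 41 39
-16.0 43 39
-14.0 49 39
-12.0 58 39
-10.0 69 40
-8.0 81 41
-6.0 94 43
-4.0 108 49
-2.0 121 58
0.0 134 69
2.0 145 82
4.0 153 95
6.0 159 106
8.0 163 114
10.0 159 119
12.0 149 120
14.0 135 119
16.0 123 118
18.0 116 114
20.0 111 110
22.0 106 105
24.0 100 100
26.0 94 94
28.0 89 88
30.0 84 83
32.0 79 79
34.0 75 75
36.0 72 72
38.0 72 71
40.0 74 74
42.0 79 79
44.0 86 86
46.0 91 91
48.0 95 95
50.0 99 99
52.0 104 103
54.0 108 108
56.0 113 113
58.0 117 117
60.0 119 119
62.0 120 119
64.0 120 120
66.0 120 120
68.0 120 119
```

View pics/look2.png

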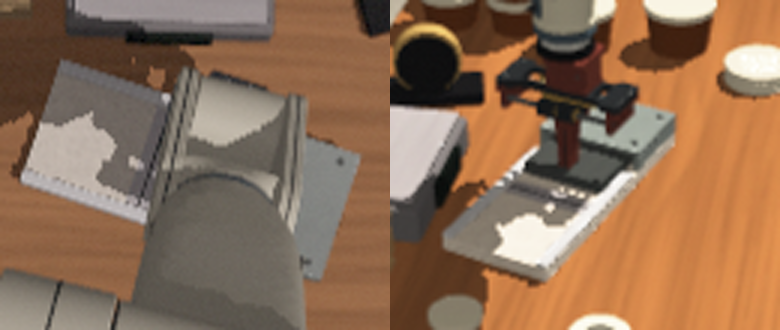

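The side profile moved about 10 mm, in step with the finger, so the plate is following. I'll keep drawing it out.

Call:
{"fn": "jog_arm", "kwargs": {
  "steps": [
    {"turn":[0,0,0],"dp":[-0.005,0.02,-0.015],"claw":0},
    {"turn":[0,0,0],"dp":[0.001,0.04,-0.015],"claw":0},
    {"turn":[0,0,0],"dp":[0.01,0.07,-0.015],"claw":0},
    {"turn":[0,0,0],"dp":[0.02,0.1,-0.015],"claw":0},
    {"turn":[0,0,0],"dp":[0.029,0.13,-0.015],"claw":0},
    {"turn":[0,0,0],"dp":[0.038,0.16,-0.015],"claw":0},
    {"turn":[0,0,0],"dp":[0.038,0.16,-0.015],"claw":0}
  ]
}}

```text
t: 6.55
ee_pos: [571.6, -92.0, 37.0]
orientation: [-1.554, 0.235, -0.229]
ft_force: [-2.1, -3.6, 11.2]
width: 0.6
```

```bash
cat > sh.py <<'E'
import sys
from h import *
# shift of the plate-front pattern in the side view between frames, by level crossing
a=load("side1.npz");b=load(f"side{sys.argv[1]}.npz")
ys=np.arange(-40,60,.5);xs=np.arange(20,50,2.)
p=prof(a,20,ys,xs).mean(1);q=prof(b,20,ys,xs).mean(1)
for L in(45,50,55,60,65):
    f=lambda r:ys[np.where(r<L)[0][0]:][np.argmax(r[np.where(r<L)[0][0]:]>L)]
    print(L,f(p),f(q),f(q)-f(p))
E
python3 look.py 3; python3 sh.py 2;python3 sh.py 3
```

```text
6.55 [571.61 -92.03  36.98] [-2.11 -3.59 11.16]
45 -15.0 -5.0 10.0
50 -13.5 -3.5 10.0
55 -12.5 -2.5 10.0
60 -11.5 -1.5 10.0
65 -10.5 -0.5 10.0
45 -15.0 7.5 22.5
50 -13.5 9.0 22.5
55 -12.5 10.5 23.0
60 -11.5 11.5 23.0
65 -10.5 -36.5 -26.0
```

Call:
{"fn": "jog_arm", "kwargs": {
  "steps": [
    {"turn":[0,0,0],"dp":[0.004,0.02,-0.012],"claw":0},
    {"turn":[0,0,0],"dp":[0.012,0.05,-0.012],"claw":0},
    {"turn":[0,0,0],"dp":[0.021,0.08,-0.012],"claw":0},
    {"turn":[0,0,0],"dp":[0.03,0.11,-0.012],"claw":0},
    {"turn":[0,0,0],"dp":[0.039,0.14,-0.012],"claw":0},
    {"turn":[0,0,0],"dp":[0.042,0.15,-0.012],"claw":0},
    {"turn":[0,0,0],"dp":[0.042,0.15,-0.012],"claw":0}
  ]
}}

```text
t: 7.23
ee_pos: [575.1, -80.7, 36.9]
orientation: [-1.555, 0.234, -0.229]
ft_force: [-3.7, -4.1, 10.9]
width: 0.5
```

```bash
python3 look.py 4; python3 sh.py 4
```

```text
7.2333 [575.06 -80.7   36.89] [-3.75 -4.1  10.88]
45 -15.0 19.5 34.5
50 -13.5 -39.0 -25.5
55 -12.5 -33.5 -21.0
60 -11.5 -28.5 -17.0
65 -10.5 -22.5 -12.0
```

View pics/look4.png

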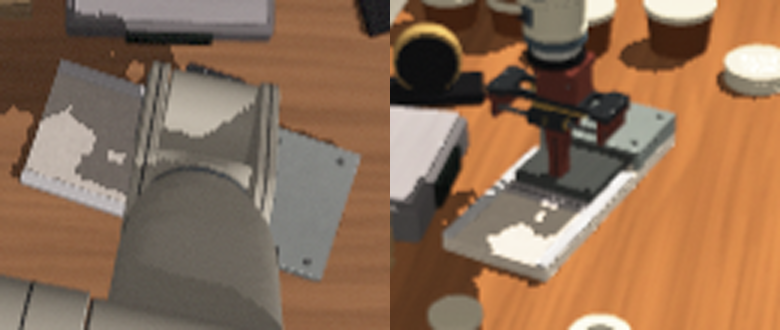

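Call:
{"fn": "jog_arm", "kwargs": {
  "steps": [
    {"turn":[0,0,0],"dp":[0.006,0.02,-0.012],"claw":0},
    {"turn":[0,0,0],"dp":[0.012,0.04,-0.012],"claw":0},
    {"turn":[0,0,0],"dp":[0.018,0.06,-0.012],"claw":0},
    {"turn":[0,0,0],"dp":[0.022,0.075,-0.012],"claw":0},
    {"turn":[0,0,0],"dp":[0.022,0.075,-0.012],"claw":0}
  ]
}}

```text
t: 7.75
ee_pos: [576.7, -75.4, 36.8]
orientation: [-1.556, 0.234, -0.229]
ft_force: [-4.4, -4.4, 10.7]
width: 0.2
```

Call:
{"fn": "jog_arm", "kwargs": {
  "steps": [
    {"turn":[0,0,0],"dp":[-0.004,-0.01,0.1],"claw":0},
    {"turn":[0,0,0],"dp":[-0.004,-0.01,0.4],"claw":0},
    {"turn":[0,0,0],"dp":[-0.004,-0.01,0.8],"claw":0},
    {"turn":[0,0,0],"dp":[-0.3,-0.6,1],"claw":0},
    {"turn":[0,0,0],"dp":[-0.6,-1,1],"claw":0},
    {"turn":[0,0,0],"dp":[-1,-1,1],"claw":0}
  ]
}}

```text
t: 8.25
ee_pos: [500.1, -159.0, 119.1]
orientation: [-1.558, 0.228, -0.235]
ft_force: [-0.2, -0.5, -0.5]
width: 0.4
```

```bash
python3 look.py 5
```

```text
8.25 [ 500.14 -158.99  119.06] [-0.17 -0.5  -0.49]
```

View pics/look5.png

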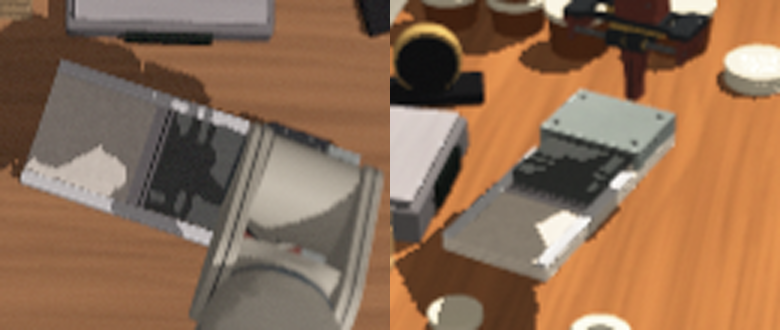

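```bash
python3 - <<'E'
from h import *
d=load("top5.npz")
crop(d,250,130,300,185,10,"pics/z5.png")
ys=np.arange(14,64,1.)
a=prof(d,20,ys,np.arange(-40,1,2.)).mean(1);b=prof(d,20,ys,np.arange(0,41,2.)).mean(1);c=prof(d,38,ys).mean(1)
for r in zip(ys,a,b,c):print(*[round(float(v)) for v in r])
E
```

```text
14 43 43 43
15 44 43 44
16 45 44 44
17 46 45 45
18 46 45 46
19 46 46 46
20 46 46 47
21 47 45 47
22 47 44 46
23 47 43 46
24 47 42 45
25 47 41 44
26 47 41 43
27 47 41 43
28 47 41 43
29 47 41 43
30 47 41 43
31 47 41 43
32 47 43 44
33 48 46 46
34 51 50 50
35 57 58 57
36 66 67 66
37 76 76 76
38 81 81 80
39 79 77 78
40 71 68 69
41 64 59 61
42 63 58 60
43 69 65 67
44 79 76 78
45 87 85 86
46 91 89 90
47 92 91 91
48 92 91 91
49 92 91 91
50 92 91 91
51 92 91 91
52 92 91 91
53 92 91 92
54 93 92 92
55 94 93 94
56 96 96 96
57 99 99 99
58 101 102 102
59 103 104 104
60 104 105 105
61 105 105 105
62 106 105 105
63 108 104 106
```

View pics/z5.png

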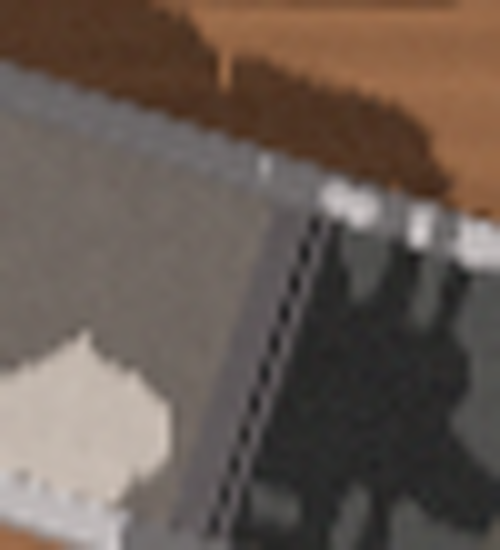

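The top crop shows the scribed line running from (320,220) to (220,530), with a thin bright sliver of strip between it and the plate edge. The gap measures about 5 mm, so I'll press again for the last bit.

Call:
{"fn": "jog_arm", "kwargs": {
  "steps": [
    {"turn":[0,0,0],"dp":[0.4,0.4,0],"claw":0},
    {"turn":[0,0,0],"dp":[0.8,0.8,0],"claw":0},
    {"turn":[0,0,0],"dp":[0.95,1,-0.2],"claw":0},
    {"turn":[0,0,0],"dp":[0.95,1,-0.6],"claw":0},
    {"turn":[0,0,0],"dp":[0.95,1,-0.8],"claw":0},
    {"turn":[0,0,0],"dp":[0.95,1,-0.92],"claw":0},
    {"turn":[0,0,0],"dp":[0.95,1,-0.92],"claw":0},
    {"turn":[0,0,0],"dp":[0.95,1,-0.92],"claw":0}
  ]
}}

```text
t: 9.02
ee_pos: [567.1, -76.2, 43.0]
orientation: [-1.555, 0.241, -0.227]
ft_force: [0.5, -0.1, -0.6]
width: 0.3
```

Call:
{"fn": "jog_arm", "kwargs": {
  "steps": [
    {"turn":[0,0,0],"dp":[0.11,-0.02,0],"claw":0},
    {"turn":[0,0,0],"dp":[0.11,-0.02,0],"claw":0},
    {"turn":[0,0,0],"dp":[0.11,-0.02,0],"claw":0}
  ]
}}

```text
t: 9.27
ee_pos: [577.5, -78.4, 44.3]
orientation: [-1.555, 0.239, -0.23]
ft_force: [-0.2, 0.2, 0.2]
width: 0.5
```

Call:
{"fn": "jog_arm", "kwargs": {
  "steps": [
    {"turn":[0,0,0],"dp":[0,0,-0.02],"claw":0},
    {"turn":[0,0,0],"dp":[0,0,-0.04],"claw":0},
    {"turn":[0,0,0],"dp":[0,0,-0.05],"claw":0},
    {"turn":[0,0,0],"dp":[0,0,-0.05],"claw":0}
  ]
}}

```text
t: 9.6
ee_pos: [577.6, -78.5, 40.3]
orientation: [-1.555, 0.239, -0.23]
ft_force: [0.5, 0.6, 0.5]
width: 0.6
```

Not yet loaded; I'll press on in small steps.

Call:
{"fn": "jog_arm", "kwargs": {
  "steps": [
    {"turn":[0,0,0],"dp":[0,0,-0.01],"claw":0},
    {"turn":[0,0,0],"dp":[0,0,-0.02],"claw":0},
    {"turn":[0,0,0],"dp":[0,0,-0.03],"claw":0},
    {"turn":[0,0,0],"dp":[0,0,-0.03],"claw":0}
  ]
}}

```text
t: 9.93
ee_pos: [577.6, -78.5, 38.2]
orientation: [-1.555, 0.239, -0.23]
ft_force: [-1.4, -0.1, 6.9]
width: 0.4
```

Call:
{"fn": "jog_arm", "kwargs": {
  "steps": [
    {"turn":[0,0,0],"dp":[0,0,-0.01],"claw":0},
    {"turn":[0,0,0],"dp":[0,0,-0.02],"claw":0},
    {"turn":[0,0,0],"dp":[0,0,-0.02],"claw":0},
    {"turn":[0,0,0],"dp":[0,0,-0.02],"claw":0}
  ]
}}

```text
t: 10.27
ee_pos: [577.7, -78.5, 37.3]
orientation: [-1.555, 0.239, -0.23]
ft_force: [-2.8, 0.5, 9.9]
width: 0.4
```

Call:
{"fn": "jog_arm", "kwargs": {
  "steps": [
    {"turn":[0,0,0],"dp":[0.004,0.015,-0.014],"claw":0},
    {"turn":[0,0,0],"dp":[0.009,0.03,-0.014],"claw":0},
    {"turn":[0,0,0],"dp":[0.013,0.045,-0.014],"claw":0},
    {"turn":[0,0,0],"dp":[0.017,0.058,-0.014],"claw":0},
    {"turn":[0,0,0],"dp":[0.017,0.058,-0.014],"claw":0},
    {"turn":[0,0,0],"dp":[0.017,0.058,-0.014],"claw":0}
  ]
}}

```text
t: 10.77
ee_pos: [578.8, -74.5, 37.0]
orientation: [-1.556, 0.238, -0.23]
ft_force: [-4.5, -3.0, 10.2]
width: 0.5
```

Call:
{"fn": "jog_arm", "kwargs": {
  "steps": [
    {"turn":[0,0,0],"dp":[-0.004,-0.008,0.1],"claw":0},
    {"turn":[0,0,0],"dp":[-0.004,-0.008,0.4],"claw":0},
    {"turn":[0,0,0],"dp":[-0.004,-0.01,0.8],"claw":0},
    {"turn":[0,0,0],"dp":[-0.3,-0.6,1],"claw":0},
    {"turn":[0,0,0],"dp":[-0.6,-1,1],"claw":0},
    {"turn":[0,0,0],"dp":[-1,-1,1],"claw":0},
    {"turn":[0,0,0],"dp":[-1,-1,1],"claw":0}
  ]
}}

```text
t: 11.35
ee_pos: [492.0, -155.4, 116.6]
orientation: [-1.555, 0.245, -0.227]
ft_force: [-1.3, 1.3, -0.8]
width: 0.5
```

```bash
python3 look.py 6; python3 - <<'E'
from h import *
d=load("top6.npz")
crop(d,250,130,300,185,10,"pics/z6.png")
ys=np.arange(24,64,1.)
a=prof(d,20,ys,np.arange(-40,1,2.)).mean(1);b=prof(d,20,ys,np.arange(0,41,2.)).mean(1);c=prof(d,38,ys).mean(1)
for r in zip(ys,a,b,c):print(*[round(float(v)) for v in r])
E
```

```text
11.35 [ 492.03 -155.37  116.6 ] [-1.28  1.33 -0.83]
24 42 48 46
25 42 47 46
26 42 45 45
27 42 43 44
28 42 42 43
29 42 42 42
30 42 41 42
31 42 41 42
32 42 41 42
33 42 42 42
34 42 42 42
35 42 42 42
36 43 42 42
37 45 44 44
38 47 46 46
39 49 47 48
40 49 46 48
41 51 46 49
42 57 51 54
43 67 62 65
44 79 74 77
45 87 84 86
46 91 89 90
47 92 91 92
48 92 91 92
49 92 91 91
50 92 91 91
51 91 91 91
52 91 91 91
53 92 91 91
54 93 92 92
55 94 93 94
56 96 95 96
57 98 98 99
58 101 101 101
59 103 103 103
60 104 104 104
61 105 105 105
62 106 105 106
63 109 104 107
```

View pics/z6.png

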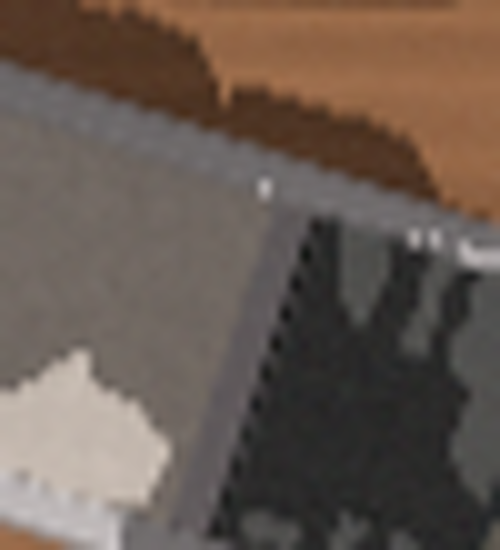

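```bash
cat > fit.py <<'E'
import sys
from h import *
from scipy.optimize import least_squares
from scipy.special import erf
ys=np.arange(30,52,.5)
P=[prof(load(f"top{n}.npz"),20,ys).mean(1) for n in sys.argv[1:]]
S=lambda x,s:.5*(1+erf(x/s/2**.5))
def res(p):
    c,w,s,pl,st,ln=p[:6];o=[]
    for e,q in zip(p[6:],P):
        # plate below e, line [c-w/2,c+w/2] where visible, strip elsewhere
        a=max(c-w/2,e) if e<c+w/2 else e; b=max(c+w/2,e)
        o.append(pl+(st-pl)*S(ys-e,s)+(ln-st)*(S(ys-a,s)-S(ys-b,s))-q)
    return np.concatenate(o)
r=least_squares(res,[41.7,2.5,1.2,44,92,30]+[36.2,40][:len(P)] + [40]*max(0,len(P)-2),x_scale=[1,1,1,10,10,10]+[1]*len(P),bounds=([38,.5,.5,20,70,0]+[30]*len(P),[45,5,3,60,120,60]+[48]*len(P)))
print(r.x.round(2),"rms",np.sqrt((r.fun**2).mean()).round(2),"y rel line",(r.x[6:]-r.x[0]).round(2))
E
python3 fit.py 5 6
```

```text
[41.67  1.64  1.81 42.79 91.67  0.   35.97 39.8 ] rms 0.7 y rel line [-5.7  -1.86]
```

Call:
{"fn": "jog_arm", "kwargs": {
  "steps": [
    {"turn":[0,0,0],"dp":[0.4,0.4,0],"claw":0},
    {"turn":[0,0,0],"dp":[0.8,0.8,0],"claw":0},
    {"turn":[0,0,0],"dp":[1,0.98,-0.2],"claw":0},
    {"turn":[0,0,0],"dp":[1,0.98,-0.5],"claw":0},
    {"turn":[0,0,0],"dp":[1,0.98,-0.7],"claw":0},
    {"turn":[0,0,0],"dp":[1,0.98,-0.88],"claw":0},
    {"turn":[0,0,0],"dp":[1,0.98,-0.88],"claw":0},
    {"turn":[0,0,0],"dp":[1,0.98,-0.88],"claw":0}
  ]
}}

```text
t: 12.12
ee_pos: [577.8, -75.8, 46.3]
orientation: [-1.556, 0.241, -0.229]
ft_force: [1.2, 0.4, -0.6]
width: 0.7
```

Call:
{"fn": "jog_arm", "kwargs": {
  "steps": [
    {"turn":[0,0,0],"dp":[0.08,0,0],"claw":0},
    {"turn":[0,0,0],"dp":[0.08,0,0],"claw":0},
    {"turn":[0,0,0],"dp":[0.08,0,0],"claw":0},
    {"turn":[0,0,0],"dp":[0.08,0,0],"claw":0}
  ]
}}

```text
t: 12.45
ee_pos: [584.9, -75.9, 47.1]
orientation: [-1.556, 0.239, -0.23]
ft_force: [0.4, 0.3, 0.5]
width: 0.3
```

Call:
{"fn": "jog_arm", "kwargs": {
  "steps": [
    {"turn":[0,0,0],"dp":[-0.09,0,-0.02],"claw":0},
    {"turn":[0,0,0],"dp":[-0.09,0,-0.05],"claw":0},
    {"turn":[0,0,0],"dp":[-0.09,0,-0.08],"claw":0},
    {"turn":[0,0,0],"dp":[-0.09,0,-0.08],"claw":0}
  ]
}}

```text
t: 12.78
ee_pos: [577.1, -76.0, 40.3]
orientation: [-1.556, 0.24, -0.23]
ft_force: [-1.1, -0.4, 0.1]
width: 0.3
```

Call:
{"fn": "jog_arm", "kwargs": {
  "steps": [
    {"turn":[0,0,0],"dp":[0,0,-0.01],"claw":0},
    {"turn":[0,0,0],"dp":[0,0,-0.02],"claw":0},
    {"turn":[0,0,0],"dp":[0,0,-0.025],"claw":0},
    {"turn":[0,0,0],"dp":[0,0,-0.025],"claw":0}
  ]
}}

```text
t: 13.12
ee_pos: [577.2, -76.0, 38.6]
orientation: [-1.556, 0.24, -0.23]
ft_force: [-2.1, 0.6, 6.1]
width: 0.4
```

Call:
{"fn": "jog_arm", "kwargs": {
  "steps": [
    {"turn":[0,0,0],"dp":[0,0,-0.01],"claw":0},
    {"turn":[0,0,0],"dp":[0,0,-0.02],"claw":0},
    {"turn":[0,0,0],"dp":[0,0,-0.025],"claw":0},
    {"turn":[0,0,0],"dp":[0,0,-0.025],"claw":0}
  ]
}}

```text
t: 13.45
ee_pos: [577.2, -76.0, 37.2]
orientation: [-1.556, 0.24, -0.23]
ft_force: [-2.7, 0.1, 9.2]
width: 0.5
```

Call:
{"fn": "jog_arm", "kwargs": {
  "steps": [
    {"turn":[0,0,0],"dp":[0.002,0.01,-0.014],"claw":0},
    {"turn":[0,0,0],"dp":[0.005,0.02,-0.014],"claw":0},
    {"turn":[0,0,0],"dp":[0.009,0.03,-0.014],"claw":0},
    {"turn":[0,0,0],"dp":[0.009,0.03,-0.014],"claw":0},
    {"turn":[0,0,0],"dp":[0.009,0.03,-0.014],"claw":0}
  ]
}}

```text
t: 13.87
ee_pos: [577.7, -74.3, 36.9]
orientation: [-1.557, 0.24, -0.229]
ft_force: [-4.8, -3.9, 11.3]
width: 0.2
```

Call:
{"fn": "jog_arm", "kwargs": {
  "steps": [
    {"turn":[0,0,0],"dp":[-0.004,-0.006,0.1],"claw":0},
    {"turn":[0,0,0],"dp":[-0.004,-0.006,0.4],"claw":0},
    {"turn":[0,0,0],"dp":[-0.004,-0.01,0.8],"claw":0},
    {"turn":[0,0,0],"dp":[-0.3,-0.6,1],"claw":0},
    {"turn":[0,0,0],"dp":[-0.6,-1,1],"claw":0},
    {"turn":[0,0,0],"dp":[-1,-1,1],"claw":0},
    {"turn":[0,0,0],"dp":[-1,-1,1],"claw":0}
  ]
}}

```text
t: 14.45
ee_pos: [491.3, -155.4, 116.6]
orientation: [-1.556, 0.247, -0.227]
ft_force: [-1.0, 0.7, -0.5]
width: 0.3
```

```bash
python3 look.py 7; python3 fit.py 5 6 7; python3 -c "
from h import *
crop(load('top7.npz'),250,130,300,185,10,'pics/z7.png')"
```

```text
14.45 [ 491.27 -155.36  116.64] [-1.04  0.71 -0.53]
[41.62  1.63  1.82 42.46 91.69  0.   35.94 39.77 40.25] rms 0.71 y rel line [-5.68 -1.85 -1.37]
```

View pics/z7.png

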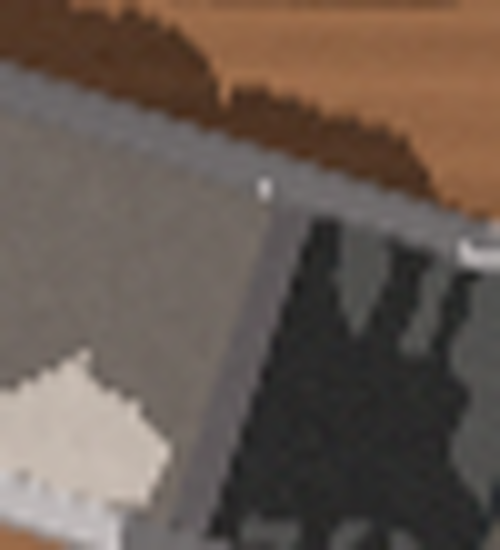

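The scribed line is now covered: the plate edge lies within the line's width (y between about -1.4 and +0.8 mm). Moving to the pot.

Call:
{"fn": "jog_arm", "kwargs": {
  "steps": [
    {"turn":[0,0,0],"dp":[0.17,0.5,0],"claw":1},
    {"turn":[0,0,0],"dp":[0.33,1,0],"claw":1},
    {"turn":[0,0,0],"dp":[0.33,1,0],"claw":1}
  ]
}}

```text
t: 14.8
ee_pos: [526.3, -70.0, 117.8]
orientation: [-1.555, 0.237, -0.23]
ft_force: [-0.2, -0.1, 0.1]
width: 17.0
```

Call:
{"fn": "jog_arm", "kwargs": {
  "steps": [
    {"turn":[0,0,0],"dp":[0.17,0.5,0],"claw":1},
    {"turn":[0,0,0],"dp":[0.33,1,0],"claw":1},
    {"turn":[0,0,0],"dp":[0.33,1,0],"claw":1}
  ]
}}

```text
t: 15.05
ee_pos: [555.7, 15.0, 118.3]
orientation: [-1.554, 0.231, -0.229]
ft_force: [-0.8, -0.0, 0.3]
width: 36.6
```

Call:
{"fn": "jog_arm", "kwargs": {
  "steps": [
    {"turn":[0,0,0],"dp":[0.17,0.5,0],"claw":1},
    {"turn":[0,0,0],"dp":[0.33,1,0],"claw":1},
    {"turn":[0,0,0],"dp":[0.33,1,0],"claw":1}
  ]
}}

```text
t: 15.3
ee_pos: [585.0, 100.1, 118.8]
orientation: [-1.552, 0.225, -0.229]
ft_force: [0.7, 0.7, 1.1]
width: 56.8
```

Call:
{"fn": "jog_arm", "kwargs": {
  "steps": [
    {"turn":[0,0,0],"dp":[0.17,0.5,0],"claw":1},
    {"turn":[0,0,0],"dp":[0.33,1,0],"claw":1},
    {"turn":[0,0,0],"dp":[0.33,1,0],"claw":1}
  ]
}}

```text
t: 15.55
ee_pos: [614.0, 185.3, 119.2]
orientation: [-1.55, 0.22, -0.228]
ft_force: [-0.2, -0.5, -0.2]
width: 77.3
```

Call:
{"fn": "jog_arm", "kwargs": {
  "steps": [
    {"turn":[0,0,0],"dp":[0.06,0.4,0],"claw":1},
    {"turn":[0,0,0],"dp":[0.11,0.75,0],"claw":1},
    {"turn":[0,0,0],"dp":[0.11,0.75,0],"claw":1},
    {"turn":[0,0,0],"dp":[0.11,0.75,0],"claw":1}
  ]
}}

```text
t: 15.88
ee_pos: [622.8, 246.0, 118.9]
orientation: [-1.551, 0.218, -0.226]
ft_force: [-0.4, -0.6, 0.2]
width: 87.6
```

```bash
python3 - <<'E'
from workcell import ctrl
from h import *
o=ctrl.get_obs();print(o["ee_pos"].round(1),o["width"])
R=cv2.Rodrigues(o["orientation"])[0];print(R.round(3))
x=XD;y=np.array([0,0,-1.]);T=np.c_[x,y,np.cross(x,y)]
print((cv2.Rodrigues(T@R.T)[0].ravel()/np.pi).round(4))
d=ctrl.get_image("side");np.savez("side8.npz",**d);crop(d,170,110,300,280,4,"pics/s8.png")
E
```

```text
[622.8 246.  118.9] 87.6320260303484
[[ 0.96   0.006  0.279]
 [-0.279  0.008  0.96 ]
 [ 0.004 -1.     0.009]]
[-0.0025  0.0021 -0.0032]
```

View pics/s8.png

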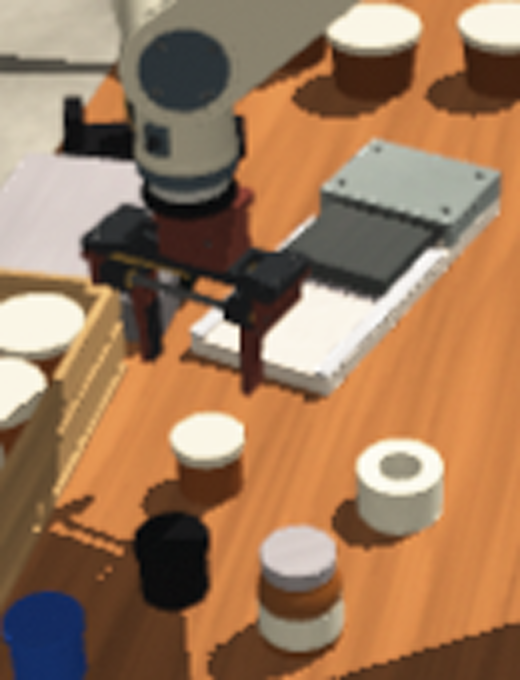

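The side view shows the open gripper above and behind the small brown pot (lid at about (207,440) in the crop), with its neighbours clear of the fingers. The line is covered by the plate. Going down to the lid.

Call:
{"fn": "jog_arm", "kwargs": {
  "steps": [
    {"turn":[-0.0025,0.002,-0.003],"dp":[0.01,0.035,-0.3],"claw":1},
    {"turn":[-0.0025,0.002,-0.003],"dp":[0.01,0.035,-0.55],"claw":1},
    {"turn":[-0.0025,0.002,-0.003],"dp":[0.01,0.035,-0.8],"claw":1},
    {"turn":[-0.0025,0.002,-0.003],"dp":[0.01,0.035,-0.95],"claw":1},
    {"turn":[-0.0025,0.002,-0.003],"dp":[0.01,0.035,-0.95],"claw":1}
  ]
}}

```text
t: 16.35
ee_pos: [621.3, 245.4, 39.9]
orientation: [-1.562, 0.236, -0.228]
ft_force: [-0.8, -0.2, 0.0]
width: 88.1
```

Call:
{"fn": "jog_arm", "kwargs": {
  "steps": [
    {"turn":[0,0,0],"dp":[0,0,-0.1],"claw":1},
    {"turn":[0,0,0],"dp":[0,0,-0.15],"claw":1},
    {"turn":[0,0,0],"dp":[0,0,-0.15],"claw":1}
  ]
}}

```text
t: 16.6
ee_pos: [621.1, 244.8, 27.5]
orientation: [-1.562, 0.237, -0.228]
ft_force: [-0.6, 0.4, -0.0]
width: 88.1
```

Call:
{"fn": "jog_arm", "kwargs": {
  "steps": [
    {"turn":[0,0,0],"dp":[0.03,0.06,0.04],"claw":1},
    {"turn":[0,0,0],"dp":[0.03,0.06,0.04],"claw":1},
    {"turn":[0,0,0],"dp":[0.03,0.06,0.04],"claw":1}
  ]
}}

```text
t: 16.85
ee_pos: [624.4, 250.3, 31.9]
orientation: [-1.561, 0.235, -0.229]
ft_force: [-0.3, -0.1, 0.5]
width: 87.9
```

Call:
{"fn": "jog_arm", "kwargs": {
  "steps": [
    {"turn":[0,0,0],"dp":[0,0,0],"claw":0},
    {"turn":[0,0,0],"dp":[0,0,0],"claw":0},
    {"turn":[0,0,0],"dp":[0,0,0],"claw":0},
    {"turn":[0,0,0],"dp":[0,0,0],"claw":0},
    {"turn":[0,0,0],"dp":[0,0,0],"claw":0},
    {"turn":[0,0,0],"dp":[0,0,0],"claw":0},
    {"turn":[0,0,0],"dp":[0,0,0],"claw":0},
    {"turn":[0,0,0],"dp":[0,0,0],"claw":0}
  ]
}}

```text
t: 17.52
ee_pos: [624.1, 250.3, 31.9]
orientation: [-1.561, 0.235, -0.228]
ft_force: [-1.5, 0.5, 3.3]
width: 61.3
```

Call:
{"fn": "jog_arm", "kwargs": {
  "steps": [
    {"turn":[0,0,0],"dp":[0,0,0.2],"claw":0},
    {"turn":[0,0,0],"dp":[0,0,0.6],"claw":0},
    {"turn":[0,0,0],"dp":[0,0,0.9],"claw":0},
    {"turn":[0,0,0],"dp":[0,0,0.9],"claw":0}
  ]
}}

```text
t: 17.85
ee_pos: [627.3, 251.3, 108.7]
orientation: [-1.557, 0.229, -0.234]
ft_force: [1.4, -0.2, -1.7]
width: 61.1
```

Call:
{"fn": "jog_arm", "kwargs": {
  "steps": [
    {"turn":[0,0,0],"dp":[-0.03,-0.3,0],"claw":0},
    {"turn":[0,0,0],"dp":[-0.06,-0.6,0],"claw":0},
    {"turn":[0,0,0],"dp":[-0.09,-0.95,0],"claw":0},
    {"turn":[0,0,0],"dp":[-0.09,-0.95,0],"claw":0}
  ]
}}

```text
t: 18.18
ee_pos: [618.7, 171.1, 107.2]
orientation: [-1.56, 0.233, -0.234]
ft_force: [-0.5, 0.4, -3.0]
width: 61.1
```

Call:
{"fn": "jog_arm", "kwargs": {
  "steps": [
    {"turn":[0,0,0],"dp":[-0.03,-0.3,0],"claw":0},
    {"turn":[0,0,0],"dp":[-0.06,-0.6,0],"claw":0},
    {"turn":[0,0,0],"dp":[-0.09,-0.95,0],"claw":0},
    {"turn":[0,0,0],"dp":[-0.09,-0.95,0],"claw":0}
  ]
}}

```text
t: 18.52
ee_pos: [610.3, 91.3, 105.9]
orientation: [-1.561, 0.237, -0.234]
ft_force: [-0.3, 0.6, -2.2]
width: 61.2
```

Call:
{"fn": "jog_arm", "kwargs": {
  "steps": [
    {"turn":[0,0,0],"dp":[-0.03,-0.3,0],"claw":0},
    {"turn":[0,0,0],"dp":[-0.06,-0.6,0],"claw":0},
    {"turn":[0,0,0],"dp":[-0.09,-0.9,0],"claw":0},
    {"turn":[0,0,0],"dp":[-0.09,-0.9,0],"claw":0}
  ]
}}

```text
t: 18.85
ee_pos: [602.3, 16.5, 104.7]
orientation: [-1.562, 0.24, -0.235]
ft_force: [-0.3, 0.1, -1.8]
width: 60.9
```

Call:
{"fn": "jog_arm", "kwargs": {
  "steps": [
    {"turn":[0,0,0],"dp":[-0.05,-0.2,-0.1],"claw":0},
    {"turn":[0,0,0],"dp":[-0.07,-0.28,-0.3],"claw":0},
    {"turn":[0,0,0],"dp":[-0.07,-0.28,-0.45],"claw":0},
    {"turn":[0,0,0],"dp":[-0.07,-0.28,-0.45],"claw":0},
    {"turn":[0,0,0],"dp":[-0.07,-0.28,-0.45],"claw":0}
  ]
}}

```text
t: 19.27
ee_pos: [596.2, -5.0, 67.6]
orientation: [-1.562, 0.241, -0.233]
ft_force: [-0.4, 0.1, -2.1]
width: 61.1
```

```bash
python3 look.py 9; python3 - <<'E'
from workcell import ctrl
from h import *
o=ctrl.get_obs();R=cv2.Rodrigues(o["orientation"])[0];print(o["ee_pos"].round(1))
x=XD;y=np.array([0,0,-1.]);T=np.c_[x,y,np.cross(x,y)]
print((cv2.Rodrigues(T@R.T)[0].ravel()/np.pi).round(4))
E
```

```text
19.2667 [596.19  -5.01  67.64] [-0.41  0.09 -2.1 ]
[597.2  -5.1  68.9]
[ 0.0012 -0.0011  0.0026]
```

View pics/look9.png

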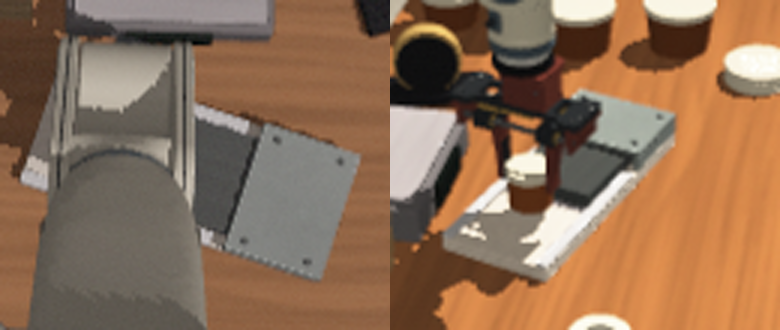

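The side view shows the pot held upright over the middle of the bed, clear of the plate. I'll lower it to just above the bed.

Call:
{"fn": "jog_arm", "kwargs": {
  "steps": [
    {"turn":[0.001,-0.001,0.0026],"dp":[0,0,-0.1],"claw":0},
    {"turn":[0.001,-0.001,0.0026],"dp":[0,0,-0.17],"claw":0},
    {"turn":[0.001,-0.001,0.0026],"dp":[0,0,-0.18],"claw":0},
    {"turn":[0.001,-0.001,0.0026],"dp":[0,0,-0.18],"claw":0}
  ]
}}

```text
t: 19.7
ee_pos: [596.8, -4.9, 54.0]
orientation: [-1.559, 0.231, -0.229]
ft_force: [0.2, -0.2, -1.6]
width: 60.7
```

Call:
{"fn": "jog_arm", "kwargs": {
  "steps": [
    {"turn":[0,0,0],"dp":[0,0,-0.01],"claw":0},
    {"turn":[0,0,0],"dp":[0,0,-0.015],"claw":0},
    {"turn":[0,0,0],"dp":[0,0,-0.015],"claw":0}
  ]
}}

```text
t: 19.95
ee_pos: [596.9, -4.9, 52.9]
orientation: [-1.559, 0.231, -0.229]
ft_force: [-0.8, -0.8, -1.3]
width: 61.0
```

Call:
{"fn": "jog_arm", "kwargs": {
  "steps": [
    {"turn":[0,0,0],"dp":[-0.012,-0.04,0],"claw":0},
    {"turn":[0,0,0],"dp":[-0.024,-0.08,0],"claw":0},
    {"turn":[0,0,0],"dp":[-0.036,-0.12,0],"claw":0},
    {"turn":[0,0,0],"dp":[-0.036,-0.12,0],"claw":0}
  ]
}}

```text
t: 20.28
ee_pos: [593.8, -15.2, 52.9]
orientation: [-1.559, 0.231, -0.23]
ft_force: [-0.6, 0.6, -2.7]
width: 61.1
```

Call:
{"fn": "jog_arm", "kwargs": {
  "steps": [
    {"turn":[0,0,0],"dp":[-0.004,-0.012,0],"claw":0},
    {"turn":[0,0,0],"dp":[-0.007,-0.024,0],"claw":0},
    {"turn":[0,0,0],"dp":[-0.007,-0.024,0],"claw":0}
  ]
}}

```text
t: 20.53
ee_pos: [593.1, -17.4, 52.9]
orientation: [-1.559, 0.232, -0.23]
ft_force: [0.3, 0.3, -1.6]
width: 61.3
```

```bash
python3 look.py 10; python3 -c "
from h import *
crop(load('side10.npz'),220,140,300,200,9,'pics/s10.png')"
```

```text
20.5333 [593.11 -17.35  52.94] [ 0.28  0.29 -1.65]
```

View pics/s10.png

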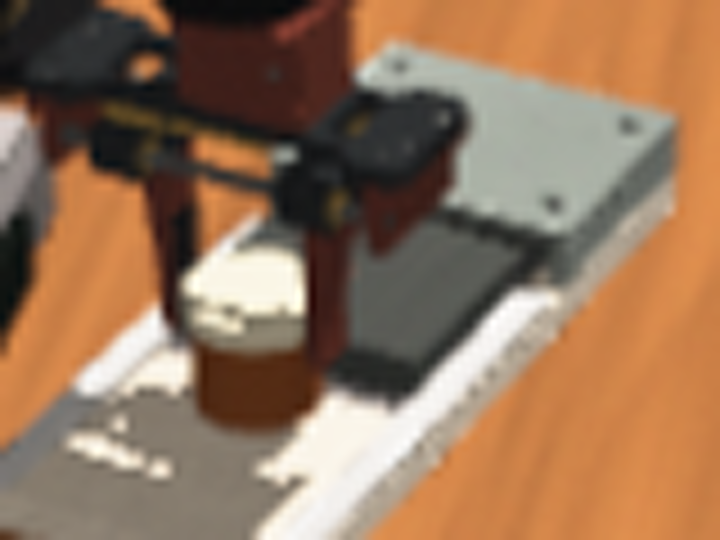

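No contact yet. The pot stands just in front of the plate, so I'll creep on in about 1 mm steps and watch the force.

Call:
{"fn": "jog_arm", "kwargs": {
  "steps": [
    {"turn":[0,0,0],"dp":[-0.002,-0.006,0],"claw":0},
    {"turn":[0,0,0],"dp":[-0.004,-0.014,0],"claw":0},
    {"turn":[0,0,0],"dp":[-0.004,-0.014,0],"claw":0}
  ]
}}

```text
t: 20.88
ee_pos: [592.9, -18.3, 52.9]
orientation: [-1.559, 0.231, -0.23]
ft_force: [-0.1, 0.6, -1.5]
width: 60.9
```

Call:
{"fn": "jog_arm", "kwargs": {
  "steps": [
    {"turn":[0,0,0],"dp":[-0.002,-0.006,0],"claw":0},
    {"turn":[0,0,0],"dp":[-0.004,-0.012,0],"claw":0},
    {"turn":[0,0,0],"dp":[-0.004,-0.012,0],"claw":0}
  ]
}}

```text
t: 21.13
ee_pos: [592.6, -19.3, 53.0]
orientation: [-1.559, 0.231, -0.23]
ft_force: [0.0, 0.1, -1.8]
width: 60.9
```

Call:
{"fn": "jog_arm", "kwargs": {
  "steps": [
    {"turn":[0,0,0],"dp":[-0.002,-0.006,0],"claw":0},
    {"turn":[0,0,0],"dp":[-0.003,-0.01,0],"claw":0},
    {"turn":[0,0,0],"dp":[-0.003,-0.01,0],"claw":0}
  ]
}}

```text
t: 21.38
ee_pos: [592.4, -19.9, 53.1]
orientation: [-1.559, 0.231, -0.23]
ft_force: [0.6, 2.1, -1.2]
width: 61.1
```

Call:
{"fn": "jog_arm", "kwargs": {
  "steps": [
    {"turn":[0,0,0],"dp":[-0.002,-0.006,0],"claw":0},
    {"turn":[0,0,0],"dp":[-0.003,-0.01,0],"claw":0},
    {"turn":[0,0,0],"dp":[-0.003,-0.01,0],"claw":0}
  ]
}}

```text
t: 21.63
ee_pos: [592.3, -20.4, 53.2]
orientation: [-1.558, 0.231, -0.23]
ft_force: [0.4, 4.5, 0.3]
width: 60.9
```

Contact at 2.1 N, then 4.5 N, which is below the plate's 6 N holding friction. I'll ease back a hair and set the pot down.

Call:
{"fn": "jog_arm", "kwargs": {
  "steps": [
    {"turn":[0,0,0],"dp":[0.001,0.004,0],"claw":0},
    {"turn":[0,0,0],"dp":[0.001,0.004,-0.008],"claw":0},
    {"turn":[0,0,0],"dp":[0.001,0.004,-0.016],"claw":0},
    {"turn":[0,0,0],"dp":[0.001,0.004,-0.016],"claw":0}
  ]
}}

```text
t: 21.97
ee_pos: [592.6, -19.8, 52.3]
orientation: [-1.558, 0.231, -0.231]
ft_force: [-0.9, 5.5, 3.1]
width: 61.1
```

Call:
{"fn": "jog_arm", "kwargs": {
  "steps": [
    {"turn":[0,0,0],"dp":[0.002,0.007,0],"claw":0},
    {"turn":[0,0,0],"dp":[0.002,0.007,0],"claw":0},
    {"turn":[0,0,0],"dp":[0.002,0.007,0],"claw":0}
  ]
}}

```text
t: 22.22
ee_pos: [592.7, -19.4, 52.2]
orientation: [-1.558, 0.231, -0.231]
ft_force: [0.2, 1.5, -0.6]
width: 60.9
```

```bash
python3 look.py 11; python3 -c "
from h import *
crop(load('side11.npz'),220,140,300,200,9,'pics/s11.png')"
```

```text
22.2167 [592.72 -19.45  52.19] [ 0.19  1.49 -0.64]
```

View pics/s11.png

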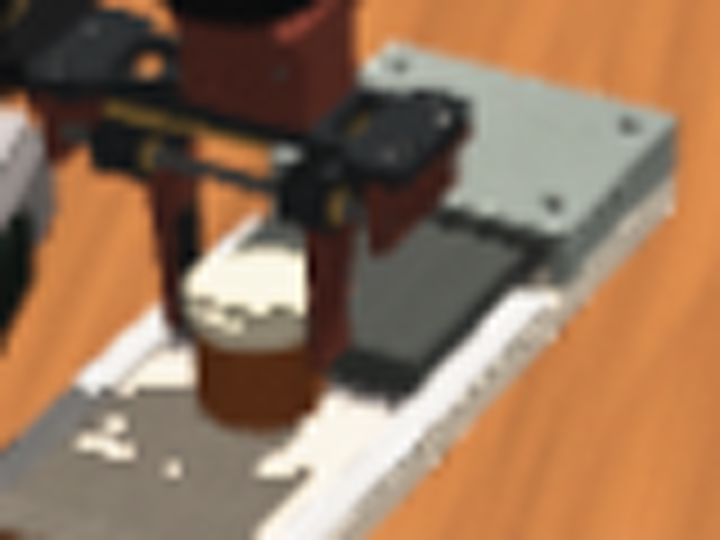

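The pot is upright and close against the plate, partly resting on the bed. I'll lower it a little more and release.

Call:
{"fn": "jog_arm", "kwargs": {
  "steps": [
    {"turn":[0,0,0],"dp":[0,0,-0.006],"claw":0},
    {"turn":[0,0,0],"dp":[0,0,-0.006],"claw":0},
    {"turn":[0,0,0],"dp":[0,0,-0.006],"claw":0}
  ]
}}

```text
t: 22.57
ee_pos: [592.9, -19.3, 52.0]
orientation: [-1.558, 0.231, -0.231]
ft_force: [-1.8, 2.4, 4.3]
width: 61.1
```

Call:
{"fn": "jog_arm", "kwargs": {
  "steps": [
    {"turn":[0,0,0],"dp":[0,0,0],"claw":0.8},
    {"turn":[0,0,0],"dp":[0,0,0],"claw":0.9},
    {"turn":[0,0,0],"dp":[0,0,0],"claw":1},
    {"turn":[0,0,0],"dp":[0,0,0],"claw":1},
    {"turn":[0,0,0],"dp":[0,0,0],"claw":1},
    {"turn":[0,0,0],"dp":[0,0,0],"claw":1}
  ]
}}

```text
t: 23.07
ee_pos: [592.8, -19.4, 51.9]
orientation: [-1.558, 0.231, -0.231]
ft_force: [-0.1, -0.4, 0.5]
width: 87.6
```

Released. Now straight up, then well away to look from above.

Call:
{"fn": "jog_arm", "kwargs": {
  "steps": [
    {"turn":[0,0,0],"dp":[0,0,0.2],"claw":1},
    {"turn":[0,0,0],"dp":[0,0,0.5],"claw":1},
    {"turn":[0,0,0],"dp":[0,0,1],"claw":1},
    {"turn":[0,0,0],"dp":[0,0,1],"claw":1}
  ]
}}

```text
t: 23.4
ee_pos: [596.7, -19.6, 138.0]
orientation: [-1.557, 0.224, -0.238]
ft_force: [1.7, -0.5, 0.3]
width: 87.8
```

Call:
{"fn": "jog_arm", "kwargs": {
  "steps": [
    {"turn":[0,0,0],"dp":[-0.5,0.3,0.3],"claw":1},
    {"turn":[0,0,0],"dp":[-1,0.6,0.3],"claw":1},
    {"turn":[0,0,0],"dp":[-1,1,0.3],"claw":1}
  ]
}}

```text
t: 23.65
ee_pos: [513.3, 58.9, 162.3]
orientation: [-1.558, 0.227, -0.239]
ft_force: [0.8, 0.9, -0.8]
width: 88.0
```

Call:
{"fn": "jog_arm", "kwargs": {
  "steps": [
    {"turn":[0,0,0],"dp":[-0.5,0.5,0],"claw":1},
    {"turn":[0,0,0],"dp":[-0.8,1,0],"claw":1},
    {"turn":[0,0,0],"dp":[-0.8,1,0],"claw":1}
  ]
}}

```text
t: 23.9
ee_pos: [446.2, 140.8, 162.1]
orientation: [-1.558, 0.228, -0.237]
ft_force: [-0.1, -0.4, 0.5]
width: 87.8
```

Call:
{"fn": "jog_arm", "kwargs": {
  "steps": [
    {"turn":[0,0,0],"dp":[0,0.5,0],"claw":1},
    {"turn":[0,0,0],"dp":[0,1,0],"claw":1},
    {"turn":[0,0,0],"dp":[0,1,0],"claw":1},
    {"turn":[0,0,0],"dp":[0,1,0],"claw":1}
  ]
}}

```text
t: 24.23
ee_pos: [446.0, 222.7, 162.1]
orientation: [-1.558, 0.224, -0.235]
ft_force: [-0.2, -0.4, -1.1]
width: 87.8
```

```bash
python3 look.py 12; python3 - <<'E'
from h import *
d=load("top12.npz");s=load("side12.npz")
a=cv2.resize(d["img"][130:190,240:305,::-1],None,fx=6,fy=6,interpolation=cv2.INTER_CUBIC)
b=cv2.resize(s["img"][145:205,225:290,::-1],None,fx=6,fy=6,interpolation=cv2.INTER_CUBIC)
cv2.imwrite("pics/z12.png",np.hstack([a,b])); cv2.imwrite("pics/full12.png",d["img"][...,::-1])
E
```

```text
24.2333 [446.   222.68 162.1 ] [-0.24 -0.38 -1.06]
```

View pics/z12.png

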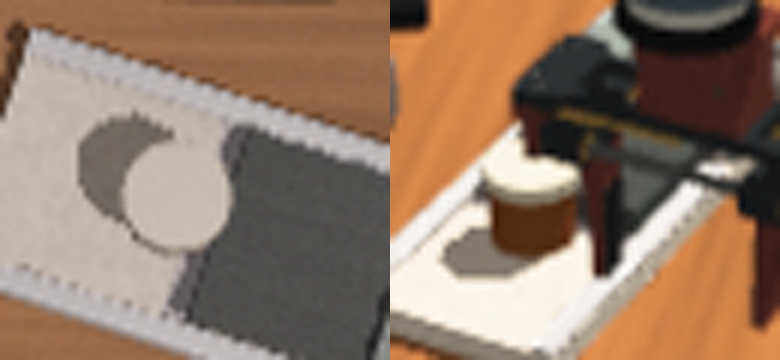

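View pics/full12.png

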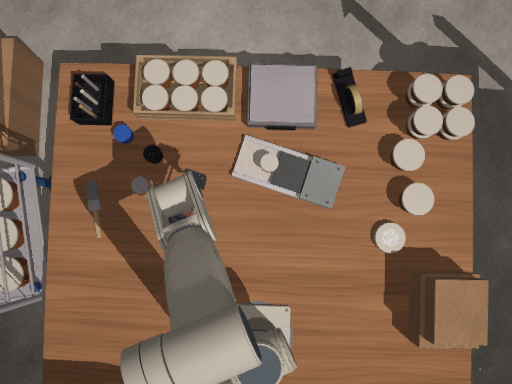

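```bash
python3 - <<'E'
from h import *
d=load("top12.npz")
ys=np.arange(20,64,1.)
a=prof(d,20,ys,np.arange(38,53,1.));b=prof(d,20,ys,np.arange(-52,-37,1.));r=prof(load("top0.npz"),20,ys,np.arange(38,53,1.));r2=prof(load("top0.npz"),20,ys,np.arange(-52,-37,1.))
for q in zip(ys,a.mean(1),r.mean(1),b.mean(1),r2.mean(1)):print(*[round(float(v)) for v in q])
for n in(0,12):
    e=load(f"top{n}.npz");I=e["img"].astype(int)
    x0,y0=(175,135) if n==0 else (255,145)
    sub=e["img"][y0:y0+35,x0:x0+35]
    g=cv2.cvtColor(sub,cv2.COLOR_RGB2HSV)
    print(n,g[17,17],sub[17,15])
    m=((sub[...,0]>190)&(sub[...,2]>150)).astype(np.uint8)
    if n==12:
        print(sub[17].tolist())
E
```

```text
20 78 187 80 191
21 78 187 80 191
22 78 187 80 190
23 78 186 79 190
24 78 185 79 189
25 77 181 78 186
26 77 175 78 182
27 77 169 78 177
28 77 164 79 172
29 77 162 79 169
30 77 161 79 167
31 77 161 79 166
32 77 161 79 166
33 77 161 79 166
34 77 161 79 166
35 77 161 78 166
36 77 161 78 166
37 76 159 78 165
38 75 153 78 161
39 74 141 77 151
40 71 124 73 135
41 68 110 69 121
42 67 108 67 116
43 70 118 71 125
44 77 136 80 141
45 84 150 88 155
46 88 158 93 163
47 90 161 94 165
48 90 162 93 165
49 90 162 93 165
50 90 161 94 165
51 95 161 97 165
52 107 161 102 165
53 123 162 110 165
54 141 163 122 166
55 155 167 138 167
56 166 172 154 170
57 174 178 167 175
58 179 184 176 181
59 182 187 181 186
60 184 189 184 189
61 184 189 185 190
62 183 189 185 190
63 183 188 185 189
0 [ 18  30 201] [201 191 177]
12 [ 16  28 197] [198 189 176]
[[114, 105, 99], [114, 105, 98], [108, 100, 93], [109, 101, 94], [114, 105, 99], [163, 153, 142], [196, 186, 173], [196, 187, 174], [196, 187, 173], [197, 186, 173], [196, 186, 173], [196, 186, 174], [197, 187, 174], [197, 187, 174], [196, 187, 173], [198, 189, 176], [198, 188, 175], [197, 187, 175], [198, 188, 175], [197, 187, 174], [197, 187, 173], [197, 188, 174], [198, 188, 175], [147, 139, 130], [80, 79, 75], [81, 79, 78], [81, 82, 78], [83, 82, 80], [83, 80, 80], [82, 80, 80], [79, 79, 78], [79, 79, 78], [81, 80, 76], [83, 81, 80], [80, 80, 77]]
```

```bash
python3 - <<'E'
from h import *
d=load("top12.npz");print(d["img"][150:176,269].mean(1).round().astype(int), d["img"][150:176,264].mean(1).round().astype(int))
for v in(161,162,163):
    p=ray(d,(268.95,v),75)[0]-J0;print(v,"jig x,y",(p@XD).round(1),(p@YD).round(1))
# circle from right boundary against plate
sub=d["img"].mean(2)
pts=[]
for v in range(155,171):
    row=sub[v,268:290]
    i=np.where(row<140)[0]
    if len(i):
        k=i[0]; u=268+k-1+(row[k-1]-140)/(row[k-1]-row[k]); pts.append((u,v))
print(np.round(pts,1).tolist())
s=load("side12.npz")
hsv=cv2.cvtColor(s["img"],cv2.COLOR_RGB2HSV)
E
```

```text
[182 182 182 174 180 185 184 186 186 186 186 185 185 187 187 187 186 187
 188 188 189 156 147 173 171 163] [102 103 103 104 120 169 185 187 185 185 186 186 185 186 187 187 186 185
 186 175 121 164 186 185 183 182]
161 jig x,y 5.7 70.2
162 jig x,y 2.5 69.2
163 jig x,y -0.7 68.1
[[276.3, 155.0], [276.3, 156.0], [276.7, 157.0], [277.0, 158.0], [277.4, 159.0], [277.6, 160.0], [277.9, 161.0], [278.0, 162.0], [278.1, 163.0], [277.8, 164.0], [277.5, 165.0], [277.4, 166.0], [276.8, 167.0], [276.2, 168.0], [275.1, 169.0], [274.1, 170.0]]
```

```bash
python3 -c "
from workcell import ctrl
print(ctrl.get_obs()['qvel'].round(3)); print(ctrl.close_job())"
```

```text
[-0.025 -0.006  0.009  0.     0.001  0.004]
the job is handed in; nothing more can be done
None
```

I drew the stop plate out to the scribed line, stood the small pot against its front edge, and handed the job in at about 24 s of the 72 s allowed. The hand-in reports no verdict, so the figures below are from my own last checks.

- **Drawing the plate:** I found its top by touch at about 40 mm over the table. I drew it out in stages, pressing with 9 to 11 N. The largest total force read at the end of a move was about 13 N, counting the sideways pull; forces during a move were not read.
- **Plate position:** the last top view shows the edge on the line, with about half the line's width still visible. I put it within about 1 mm. An earlier fit gave -1.4 mm, but it is unreliable once the edge sits on the dark line.
- **Pot position:** I slid it up until it touched the plate, reading up to 5.5 N against the plate's roughly 6 N of holding friction. Then I eased off about half a millimetre and released it. From above it measures about 27.6 mm from the line, against 28 mm ideal, and about 2 mm from the jig's middle line. It looks upright in both views.
- **Everything else:** the bystanders in view show no change. The gripper hid the roll in the last top view, but it passed well above it. The arm was clear of everything, 162 mm up.

The two cameras disagreed by about 3 mm on the line's position. I worked from the top view, which measures the plate, line and pot together and looks almost straight down on the line.

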